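# Put the memory stick away in the box with the flush lid

## Task

Slide open the metal lid of the grey storage box (it has no handle: press down on it lightly and drag it along), put the red USB stick in the compartment underneath, and slide the lid fully shut again. Never bear on the box or its thin lid with more than 20 N, and do not push the eraser, the shell or the phone about.

Things in the scene. Friction and masses are not known exactly. Their poses are not given: they have to be found in the camera images.
- box: Grey plastic storage box, fixed to the desk, 112 (own x) x 214 (own y) x 50 mm high, z up, walls 6 mm thick all round. Origin: centre of its underside. The +y half is the compartment, inside 100 mm in x, y from 0 to +101 mm; the -y half is a fixed deck 34 mm above the desk, over which the lid slides open. The fingers must never bear on box or lid with more than 20 N.
- lid_slide (a joint): How far the lid is open, m: 0 = shut (lid's centre at box y = +51 mm), growing as it slides towards the box's -y; 0.096 = fully open (centre at y = -45 mm). Starts shut, stays where it is left. The lid is a smooth level aluminium plate, 99 x 100 x 3 mm, without handle or notch. It drags with about 4 N: some 10 to 13 N of straight press with closed fingertips carries it.
- box_rim (a point): Point right over the centre of the shut lid (box x = 0, y = +51 mm) at the height of the wall tops, 50 mm above the desk; axes as the box's. The lid's top lies 1 to 7 mm lower than the wall tops; how much differs each time and is not measured, so feel for it. The lid gives way downwards on springs, about 1 mm per 10 N, 4 mm at most, and springs back.
- box_bay (a point): Centre of the compartment's floor (5 mm above the desk), at box x = 0, y = +53 mm. Axes as the box's.
- stick_mid (a point): Centre (half-way up) of the USB stick, red with a metal plug, lying flat on the desk among small things: 18 mm wide (own x), 53 mm long (own y), 8 mm thick, z up.
- eraser: Eraser in a blue and white paper sleeve, 18 x 44 x 12 mm, lying loose; bystander. Origin: centre of its underside.
- shell: Small sea shell, 32 x 35 x 17 mm, loose; bystander. Origin: centre of its underside.
- phone: Black smartphone, 152 x 75 x 9 mm, lying loose; bystander. Origin: centre of its underside.
Mind the look-alikes: they are no part of the job. There is more than one size of the part that bears stick_mid; the job needs the smallest.

How it is judged:
On the way, in this order (a step that is already met when the one before it is completed fails the run):
1. the lid is slid open by at least 65 mm (value of joint lid_slide above 0.065 m), for 0.2 s.
2. the USB stick lies in the compartment, let go, with the lid still open (z of stick_mid in the frame of box below 0.025 m and y of stick_mid in the frame of box between 0 and 0.102 m and x of stick_mid in the frame of box between -0.05 and 0.05 m and contact force between the fingers and usb_stick below 0.05 N and value of joint lid_slide above 0.04 m), for 0.2 s.
At the end, for the whole second after the job is handed in: The lid is fully shut (within 3 mm of its stop) and the USB stick lies in the compartment underneath it, on or near the floor (value of joint lid_slide below 0.003 m and z of stick_mid in the frame of box below 0.025 m and y of stick_mid in the frame of box between 0 and 0.102 m and x of stick_mid in the frame of box between -0.05 and 0.05 m); the robot touches nothing.
It fails at once if the fingers bear on the lid with more than 20 N (contact force between the fingers and lid_base above 20 N).
It fails at once if the fingers bear on the box with more than 20 N (contact force between the fingers and box above 20 N).
It fails at once if the eraser, the shell or the phone is pushed more than 30 mm (distance of any of eraser, shell, phone from where it was at the start of the episode above 0.03 m).
It also fails if it takes over 72 s, if anything falls off the work surface, if the arm or the gripper's body presses on something with over 40 N, if the wrist force passes 120 N, or if a joint passes its speed limit or range.

## Robot

A 7-joint arm with a two-finger parallel gripper is mounted at the origin on a cart in front of the work surface, level with it; the furniture and walls round the work are solid. World frame = base frame: x ahead of the robot, y to its left, z up, the work surface at z = 0. Lengths are in m, angles in rad, forces in N, time in s.
With the tool pointing down it reaches from about 0.4 to 0.875 m from the base axis. Payload 19.3 kg.
Tool frame: the origin (TCP) lies where the fingers leave the gripper's body, on its centre line; the fingertips stand bot.tip_reach ahead of it and the grasp point (between the pads) lies 54 mm ahead of it (bot.tip_reach is the distance from the TCP to the fingertips, in m); z points along the fingers, y is the line along which they close (so a half turn about z gives the same grasp; the last joint's range is limited). The gripper opens to 85 mm and grips with 20 to 120 N. Pads are 22 mm wide; open, the fingers measure 114 mm over their backs; the gripper's body (76 mm by 85 mm) begins 54 mm behind the grasp point. The pads swing forward as they close: fully open they stand 13 mm farther back than shut.
Start: joints at [-1.272, 0.521, -0.036, 1.599, 0.021, 1.021, -0.113], TCP at [0.225, 0.583, 0.304] pointing down, gripper open.
Joint ranges: [-2.91, 2.91], [-0.3, 2.13], [-1.5, 1.42], [0.17, 2.43], [-1.26, 4.41], [0.16, 1.93], [-2.52, 2.52]. Speed limits (rad/s): [1.89, 1.89, 2.39, 2.39, 3.01, 3.01, 3.01].

## Interface

Orientations are given as [roll, pitch, yaw] about the fixed x, y, z axes, in that order (R = Rz(yaw) Ry(pitch) Rx(roll)).
In Python, from workcell import bot gives the robot as it stands. The module is installed in compiled form; this text tells all that it offers.
- The arm moves only by the shell command python3 -m jog 'ROWS' [FORCE]. ROWS is JSON, a list that holds one entry, the list of rows, each a list of 7 numbers: the shift along the tool's x, y, z in mm, then the turn, a rotation vector about the tool's x, y, z in rad, then the opening, from 0 (shut) to 1 (fully open). In form: [[[tx, ty, tz, wx, wy, wz, fingers], ...]]. A call has 1 to 5 rows; each row shifts and turns the commanded pose from where the row before left it, along the tool's axes as they then stand; what a row does not reach is not made up. A row lasts 1/10 s, in which the tool goes at most 50 mm and 8.59 degrees, less where a joint would pass 70% of its speed; a pose out of reach is approached as far as the arm can. A call is refused whole if a number of a shift passes 50 or a number of a turn 0.15, either way. A call with a gripper value outside its range is refused whole. The fingers move at their own pace and stop on an object; FORCE is the grip in N (left out, the last holds). Time passes only in rows, so rows that do not move let the fingers close. It gives the time, the measured TCP pose, the force, the opening and the grip force at its end, in the units of the state.
- bot.observe(): the state, without advancing time (a new reading comes with each control period).
- bot.grab_frame(name): name is "scene" or "top"; returns a dict with "img" (384x512x3 uint8, red, green, blue), "intrinsics" (3x3 intrinsics, pixels), "R" (3x3) and "t" (3): a world point X has camera coordinates R X + t. Camera axes: x right, y down, z forward; pixel columns grow to the right and rows downward; lengths in m; the calibration is good to about 2 mm. A picture is of the moment at which its call begins. There is no depth.
- bot.job_done(): hands the job in; it is judged then, once.
Trained networks look in a picture, given as the dict that the camera call returned (one of the last four; its "shot" number tells which), for a name from the list of things; names that differ only in an ending like _2 or _b are one class to them, and where a whole thing is asked for, a point or a joint stands for the part that bears it (a point fixed in the world has none). Each returns a list of dicts, best first, with "conf" (0 to 1); they miss things now and then, are a little off and sometimes report something else, mostly with a low value. They report only what shows in the picture. A call takes as long as a camera call. They do not tell look-alikes from the thing itself.
- bot.trace(query, picture): "region" (384x512 bool, what is visible of it).
- bot.spot_point(query, picture): "xyz" ([x, y, z] in m, in world coordinates, good to about 4 mm: a listed point, or the origin of a listed thing).
The state is a dict: "clock": time; "qpos": joint angles; "qd": joint speeds; "joint_efforts": joint torques, N m; "position": TCP position; "tool_rot": TCP orientation; "force": force on the tool from outside, world axes, zero at the start; "moment": the same for the moment, N m; "grip_width": finger opening in m; "finger_force": force on a finger pad.
Only numpy, scipy, OpenCV 4.12 (cv2) and the standard library are available. Lean on these libraries where they do the work, as an engineer would, in place of code of your own. Each camera call takes 0.05 s, during which the arm holds its last target. There are 200 camera calls.

## Working session

There is one attempt and no reset: what is moved stays moved. The work goes in short steps, Python scripts to look and compute and a shell command to move; the robot and the scene stay as the last step left them, time stands still between calls to the robot, and variables do not carry over. Pictures are saved under pics/ and viewed, at most 10 in all, crops included, and the job is handed in when it is done.

```bash
mkdir -p pics; cat > h.py <<'E'
import numpy as np, cv2
from workcell import bot
def proj(f,X):
    c=f["R"]@np.array(X).T.reshape(3,-1)+np.array(f["t"]).reshape(3,1); p=f["intrinsics"]@c; return (p[:2]/p[2]).T
def back(f,uv,z):
    d=f["R"].T@np.linalg.inv(f["intrinsics"])@np.array([uv[0],uv[1],1.]); o=-f["R"].T@np.array(f["t"]); return o+d*(z-o[2])/d[2]
E
python3 - <<'E'
from h import *
np.set_printoptions(precision=4,suppress=True)
s=bot.observe(); print(s["clock"],s["position"],s["tool_rot"],s["force"],s["grip_width"],bot.tip_reach)
for n in ["top","scene"]:
    f=bot.grab_frame(n); cv2.imwrite(f"pics/{n}0.png",cv2.resize(f["img"][:,:,::-1],(800,600),interpolation=cv2.INTER_CUBIC))
    print(n,"cam at",-f["R"].T@np.array(f["t"]))
    for q in ["box","box_rim","box_bay","stick_mid","eraser","shell","phone"]:
        for d in bot.spot_point(q,f)[:4]: print(q,round(d["conf"],2),np.array(d["xyz"]),proj(f,d["xyz"])[0]*800/512)
    for q in ["stick_mid","box","lid_slide"]:
        for d in bot.trace(q,f)[:4]:
            ys,xs=np.nonzero(d["region"]); r=cv2.minAreaRect(np.c_[xs,ys].astype(np.float32)); print("tr",q,round(d["conf"],2),len(xs),r)
E
```

```text
0.0 [0.2253 0.5827 0.3033] [-3.1405  0.0001  2.7727] [ 0.2986 -0.2847 -0.3725] 0.08565082557546688 0.0726
top cam at [0.4388 0.3191 1.3628]
box 0.96 [ 0.5186  0.1296 -0.001 ] [490.1526 288.0705]
stick_mid 0.46 [ 0.6368 -0.0512  0.0047] [584.8773 225.2266]
stick_mid 0.45 [0.5122 0.3864 0.0066] [354.4382 291.978 ]
eraser 0.65 [ 0.3736  0.2669 -0.0006] [418.3481 365.2961]
phone 0.69 [0.5314 0.5126 0.0008] [287.6694 282.3597]
tr stick_mid 0.62 182 ((373.8350830078125, 145.37115478515625), (8.122769355773926, 24.977516174316406), 23.962491989135742)
tr stick_mid 0.45 194 ((135.59600830078125, 173.9720001220703), (25.49117660522461, 8.854829788208008), 10.304845809936523)
tr box 0.68 1678 ((315.09857177734375, 182.8790740966797), (75.64887237548828, 39.82111740112305), 6.458815574645996)
tr box 0.55 1126 ((184.8394012451172, 181.55838012695312), (50.66341018676758, 25.63072967529297), 70.01689910888672)
tr lid_slide 0.97 1111 ((297.54742431640625, 181.95669555664062), (34.23737716674805, 33.2838134765625), 2.6025619506835938)
tr lid_slide 0.42 2055 ((315.13079833984375, 182.953857421875), 
[... 323 characters left out ...]
stick_mid 0.43 [ 0.6352 -0.0471  0.007 ] [501.8243 252.0753]
eraser 0.65 [0.3776 0.2603 0.0011] [456.8754 353.8806]
shell 0.44 [ 0.4132  0.3492 -0.0016] [407.068  358.8602]
phone 0.96 [ 0.5295  0.509  -0.    ] [304.2705 349.4524]
tr stick_mid 0.73 159 ((142.50003051757812, 233.50003051757812), (6.5484619140625, 25.951313018798828), 75.96376037597656)
tr stick_mid 0.55 57 ((322.0000305175781, 161.50001525878906), (12.020814895629883, 4.949747085571289), 45.0)
tr box 0.75 1587 ((301.0804443359375, 184.8756103515625), (32.33732223510742, 71.86847686767578), 77.90524291992188)
tr lid_slide 0.85 383 ((287.76605224609375, 182.72021484375), (15.995699882507324, 29.78839874267578), 73.3007583618164)
```

View pics/top0.png

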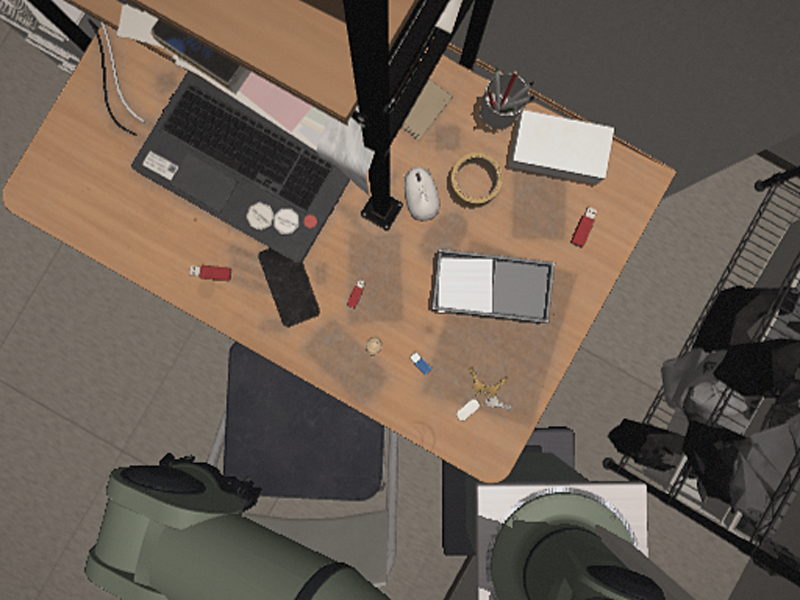

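View pics/scene0.png

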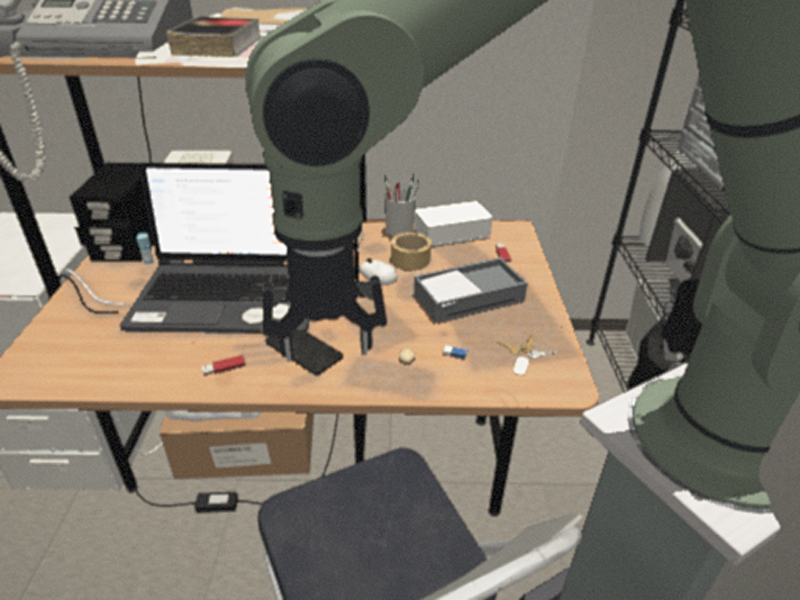

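Top view (800 px scale): box with its white lid at (465,285) and grey deck at (522,290). There are three red sticks, at (211,272), (584,227) and (357,293). The one at (357,293) looks clearly the smallest. Next I'll check the sizes and crop in on it.

```bash
python3 - <<'E'
from h import *
np.set_printoptions(precision=4,suppress=True)
f=bot.grab_frame("top"); im=f["img"]
hsv=cv2.cvtColor(im,cv2.COLOR_RGB2HSV)
red=(((hsv[...,0]<8)|(hsv[...,0]>170))&(hsv[...,1]>130)&(hsv[...,2]>60)).astype(np.uint8)
n,l,st,c=cv2.connectedComponentsWithStats(red)
for i in range(1,n):
    if st[i,4]<25: continue
    ys,xs=np.nonzero(l==i); P=np.array([back(f,(x,y),.006)[:2] for x,y in zip(xs,ys)])*1000
    r=cv2.minAreaRect(P.astype(np.float32)); print("red",c[i]*800/512,st[i,4],r)
for d in bot.trace("stick_mid",f)[:5]:
    ys,xs=np.nonzero(d["region"]); P=np.array([back(f,(x,y),.006)[:2] for x,y in zip(xs,ys)])*1000
    print("stick",d["conf"],xs.mean()*800/512,ys.mean()*800/512,cv2.minAreaRect(P.astype(np.float32)))
for q,z in [("lid_slide",.046),("box",.05)]:
    d=bot.trace(q,f)[0]; ys,xs=np.nonzero(d["region"]); P=np.array([back(f,(x,y),z)[:2] for x,y in zip(xs,ys)])*1000
    print(q,d["conf"],cv2.minAreaRect(P.astype(np.float32)),P.mean(0))
a=cv2.resize(im[150:220,205:275][:,:,::-1],(560,560),interpolation=cv2.INTER_CUBIC)[:, :400]
b=cv2.resize(im[155:211,270:356][:,:,::-1],None,fx=4.6,fy=4.6,interpolation=cv2.INTER_CUBIC)
o=np.zeros((560,800,3),np.uint8); o[:,:400]=a; o[:b.shape[0],404:404+b.shape[1]]=b[:,:396]; cv2.imwrite("pics/crop1.png",o)
E
```

```text
red [508.6149  86.7399] 37 ((900.5096435546875, 91.98763275146484), (5.7640862464904785, 62.601009368896484), 65.64812469482422)
red [309.7356 220.2324] 39 ((648.270263671875, 469.5821533203125), (20.657148361206055, 17.817813873291016), 89.75328826904297)
red [582.026  230.4845] 149 ((626.7169189453125, -45.44648742675781), (24.021976470947266, 54.73604202270508), 65.20687866210938)
red [214.1569 272.2735] 149 ((550.78662109375, 649.7525634765625), (54.401065826416016, 23.12592887878418), 83.95972442626953)
red [354.1071 296.3393] 70 ((503.6259765625, 387.1524963378906), (15.783323287963867, 36.81686019897461), 63.27544021606445)
stick 0.78 210.3488372093023 272.15116279069764 ((551.2688598632812, 658.4866943359375), (77.70223999023438, 25.171131134033203), 83.95919799804688)
stick 0.68 584.0444711538462 226.8329326923077 ((634.7897338867188, -49.902896881103516), (25.450353622436523, 76.556884765625), 64.731201171875)
stick 0.44 355.2734375 294.40104166666663 ((508.6082763671875, 383.90643310546875), (17.100765228271484, 51.285057067871094), 63.27544021606445)
lid_slide 0.78 ((522.9019775390625, 182.63697814941406), (98.04528045654297, 95.32546997070312), 87.41622161865234) [523.6773 181.5155]
box 0.84 ((520.177001953125, 131.5130615234375), (219.41140747070312, 118.20455932617188), 83.1903305053711) [520.3817 100.9308]
```

View pics/crop1.png

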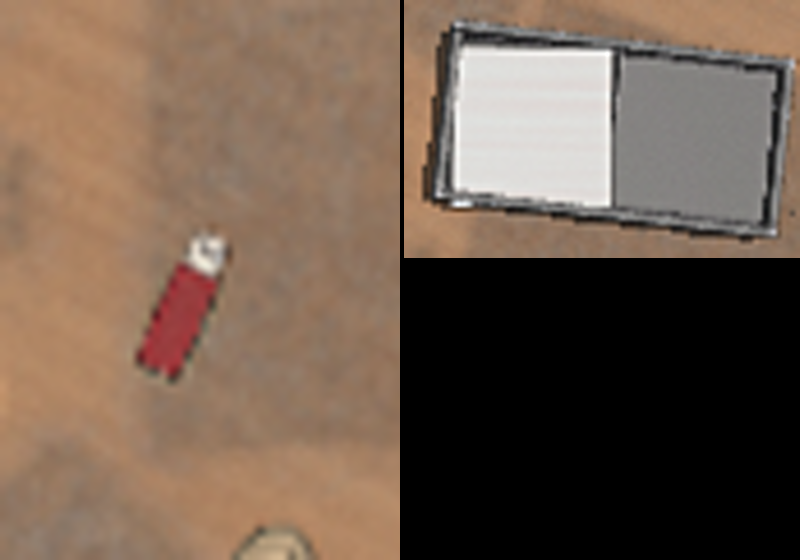

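The crop shows the small stick with its red body at about (180,320) and its plug at (208,252). It measures 17 x 51 mm, against 25 x 77 mm for the two at (211,272) and (584,227) in the top view. So the small one, at world (0.510, 0.385) with its long axis at about -25°, is the right stick. The box is at about (0.520, 0.1305) with yaw -6.5°. I'll move over the lid first with the fingers shut.

```bash
python3 -m jog '[[[0,0,0,0,0,-0.128,0],[0,0,0,0,0,-0.127,0],[-30,-31,0,0,0,0,0],[-30,-31,0,0,0,0,0],[-30,-31,0,0,0,0,0]]]' 20
python3 -m jog '[[[-30,-31,5,0,0,0,0],[-30,-31,5,0,0,0,0],[-30,-31,5,0,0,0,0],[-30,-31,5,0,0,0,0],[-30,-31,5,0,0,0,0]]]'
python3 -m jog '[[[-30,-31,20,0,0,0,0],[-30,-31,20,0,0,0,0],[0,0,20,0,0,0,0],[0,0,20,0,0,0,0],[0,0,0,0,0,0,0]]]'
```

```text
clock: 1.8
position: [0.3049, 0.479, 0.3038]
tool_rot: [-3.142, 0.0, 3.028]
force: [1.2, 0.9, -0.3]
grip_width: 0.0119
finger_force: 0.0
clock: 2.3
position: [0.4365, 0.3078, 0.2789]
tool_rot: [3.141, 0.0, 3.028]
force: [0.2, 0.1, 0.6]
grip_width: 0.0003
finger_force: 0.0
clock: 2.8
position: [0.4874, 0.2402, 0.1969]
tool_rot: [-3.139, -0.003, 3.027]
force: [-0.5, 0.5, 0.4]
grip_width: 0.0001
finger_force: 0.0
```

```bash
python3 -m jog '[[[-15,-16,10,0,0,0,0],[-15,-16,15,0,0,0,0],[-15,-16,15,0,0,0,0],[0,0,0,0,0,0,0],[0,0,0,0,0,0,0]]]'
python3 - <<'E'
from h import *
np.set_printoptions(precision=4,suppress=True)
for n in ["top","scene"]:
    f=bot.grab_frame(n)
    for q in ["box","box_rim","box_bay"]:
        for d in bot.spot_point(q,f)[:1]: print(n,q,round(d["conf"],2),np.array(d["xyz"]))
f=bot.grab_frame("scene"); cv2.imwrite("pics/s1.png",cv2.resize(f["img"][120:240,220:380][:,:,::-1],(800,600),interpolation=cv2.INTER_CUBIC))
s=bot.observe(); print(s["position"],s["tool_rot"],s["force"])
E
```

```text
clock: 3.3
position: [0.5276, 0.1883, 0.1596]
tool_rot: [3.141, 0.0, 3.027]
force: [-0.2, 0.9, 0.5]
grip_width: 0.0001
finger_force: 0.0
top box 0.28 [0.5087 0.3864 0.003 ]
scene box 0.76 [ 0.5217  0.1248 -0.0014]
scene box_rim 0.91 [0.5269 0.1832 0.0472]
scene box_bay 0.55 [0.5309 0.1828 0.0053]
[0.5273 0.1884 0.1591] [3.1415 0.0002 3.0282] [ 0.797  -0.2248 -0.1579]
```

View pics/s1.png

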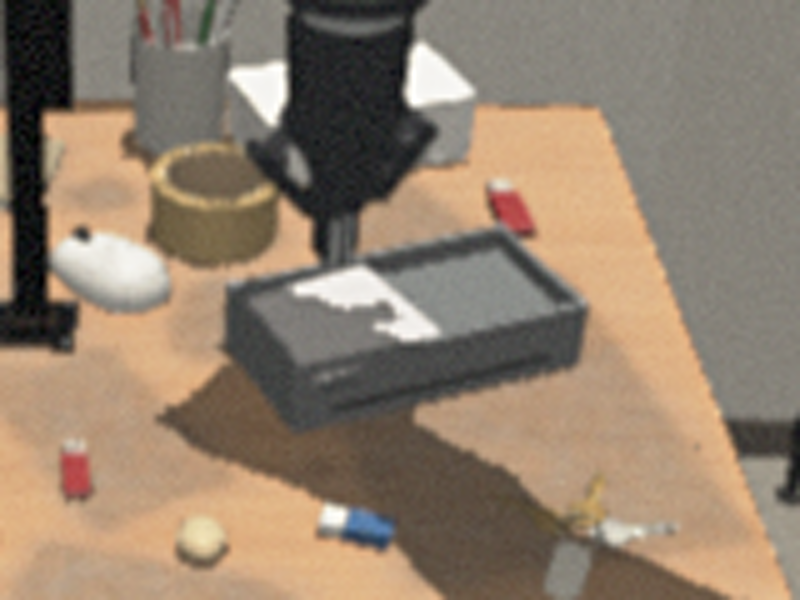

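The shut fingertips hang over the lid's +y half, at about (340,250) in this crop, clear of the walls. Now I'll descend and feel for the lid.

```bash
python3 -m jog '[[[0,0,12,0,0,0,0],[0,0,10,0,0,0,0],[0,0,8,0,0,0,0],[0,0,3,0,0,0,0],[0,0,0,0,0,0,0]]]' | egrep 'pos|force'
python3 -m jog '[[[0,0,0,0,0,0,0],[0,0,1,0,0,0,0],[0,0,1,0,0,0,0],[0,0,0,0,0,0,0],[0,0,0,0,0,0,0]]]'| egrep 'pos|force'
```

```text
position: [0.5272, 0.188, 0.1251]
force: [-0.8, -0.1, 0.1]
finger_force: 0.0
position: [0.5275, 0.1881, 0.124]
force: [0.3, -0.7, -0.2]
finger_force: 0.0
```

```bash
python3 -m jog '[[[0,0,1,0,0,0,0],[0,0,0.5,0,0,0,0],[0,0,0.5,0,0,0,0],[0,0,0,0,0,0,0],[0,0,0,0,0,0,0]]]' | egrep 'pos|force'
python3 -m jog '[[[0,0,0.5,0,0,0,0],[0,0,0.5,0,0,0,0],[0,0,0,0,0,0,0],[0,0,0,0,0,0,0]]]'| egrep 'pos|force'
```

```text
position: [0.5274, 0.1881, 0.1219]
force: [-0.8, -0.2, -0.4]
finger_force: 0.0
position: [0.5274, 0.1881, 0.1209]
force: [-0.8, 0.3, -0.1]
finger_force: 0.0
```

Fingertips at 48.3 mm, no contact yet.

```bash
python3 -m jog '[[[0,0,0.5,0,0,0,0],[0,0,0.5,0,0,0,0],[0,0,0,0,0,0,0],[0,0,0,0,0,0,0]]]'| egrep 'pos|force'
```

```text
position: [0.5274, 0.1881, 0.1199]
force: [-0.6, -1.5, -0.2]
finger_force: 0.0
```

```bash
python3 -m jog '[[[0,0,0.3,0,0,0,0],[0,0,0.4,0,0,0,0],[0,0,0,0,0,0,0],[0,0,0,0,0,0,0]]]'| egrep 'pos|force'
```

```text
position: [0.5274, 0.1881, 0.1192]
force: [0.6, 0.5, 0.4]
finger_force: 0.0
```

```bash
python3 -m jog '[[[0,0,0.4,0,0,0,0],[0,0,0.4,0,0,0,0],[0,0,0,0,0,0,0],[0,0,0,0,0,0,0]]]'| egrep 'pos|force'
```

```text
position: [0.5274, 0.1881, 0.1184]
force: [0.1, 0.0, 0.0]
finger_force: 0.0
```

```bash
python3 -m jog '[[[0,0,0.3,0,0,0,0],[0,0,0.4,0,0,0,0],[0,0,0,0,0,0,0],[0,0,0,0,0,0,0]]]'| egrep 'pos|force'
```

```text
position: [0.5274, 0.1881, 0.1177]
force: [0.3, -0.7, -0.3]
finger_force: 0.0
```

```bash
python3 -m jog '[[[0,0,0.4,0,0,0,0],[0,0,0.4,0,0,0,0],[0,0,0,0,0,0,0],[0,0,0,0,0,0,0]]]'| egrep 'pos|force'
```

```text
position: [0.5274, 0.1881, 0.1169]
force: [-0.3, 0.3, 0.3]
finger_force: 0.0
```

```bash
python3 -m jog '[[[0,0,0.3,0,0,0,0],[0,0,0.3,0,0,0,0],[0,0,0,0,0,0,0],[0,0,0,0,0,0,0]]]'| egrep 'pos|force'
```

```text
position: [0.5274, 0.1881, 0.1164]
force: [0.5, -0.3, 2.4]
finger_force: 1.2
```

```bash
python3 -m jog '[[[0,0,0.2,0,0,0,0],[0,0,0.2,0,0,0,0],[0,0,0,0,0,0,0],[0,0,0,0,0,0,0]]]'| egrep 'pos|force'
```

```text
position: [0.5275, 0.1881, 0.116]
force: [-0.8, -1.0, 5.9]
finger_force: 2.7
```

```bash
python3 -m jog '[[[0,0,0.2,0,0,0,0],[0,0,0.2,0,0,0,0],[0,0,0,0,0,0,0],[0,0,0,0,0,0,0]]]'| egrep 'pos|force'
```

```text
position: [0.5275, 0.1881, 0.1157]
force: [-1.7, -0.9, 7.7]
finger_force: 4.0
```

```bash
python3 -m jog '[[[0,0,0.25,0,0,0,0],[0,0,0.25,0,0,0,0],[0,0,0,0,0,0,0],[0,0,0,0,0,0,0]]]'| egrep 'pos|force'
```

```text
position: [0.5275, 0.1881, 0.1154]
force: [-2.7, -1.3, 11.0]
finger_force: 5.6
```

```bash
python3 -m jog '[[[0,-1,0,0,0,0,0],[0,-2,0,0,0,0,0],[0,-3,0,0,0,0,0],[0,-4,0,0,0,0,0]]]'| egrep 'pos|force'
```

```text
position: [0.5271, 0.1792, 0.1157]
force: [3.0, 5.1, 9.2]
finger_force: 4.4
```

```bash
python3 -m jog '[[[0,-4,0.2,0,0,0,0],[0,-4,0.1,0,0,0,0],[0,-4,0,0,0,0,0],[0,-4,0,0,0,0,0],[0,-4,0,0,0,0,0]]]'| egrep 'pos|force'; python3 - <<'E'
from h import *
for n in ["scene","top"]:
    f=bot.grab_frame(n)
    for d in bot.trace("lid_slide",f)[:2]:
        ys,xs=np.nonzero(d["region"]); P=np.array([back(f,(x,y),.043)[:2] for x,y in zip(xs,ys)])
        v=(P-[.520,.1305])@[.1132,.9936]; print(n,round(d["conf"],2),len(xs),np.percentile(v,[1,50,99]).round(4))
E
```

```text
position: [0.5256, 0.1591, 0.1156]
force: [5.5, 4.2, 9.4]
finger_force: 4.6
scene 0.6 322 [-0.0212  0.0373  0.0764]
top 0.72 127 [0.0348 0.0561 0.0691]
```

```bash
python3 -m jog '[[[-0.3,-4,0.2,0,0,0,0],[-0.3,-4,0,0,0,0,0],[-0.3,-4,0,0,0,0,0],[-0.3,-4,0,0,0,0,0],[-0.3,-4,0,0,0,0,0]]]'| egrep 'pos|force'; python3 - <<'E'
from h import *
s=bot.observe(); print(np.array(s["force"]).round(1))
f=bot.grab_frame("scene"); s=bot.observe(); print(np.array(s["force"]).round(1))
for d in bot.trace("lid_slide",f)[:2]:
        ys,xs=np.nonzero(d["region"]); P=np.array([back(f,(x,y),.043)[:2] for x,y in zip(xs,ys)])
        v=(P-[.520,.1305])@[.1132,.9936]; print(round(d["conf"],2),len(xs),np.percentile(v,[1,50,99]).round(4))
E
```

```text
position: [0.525, 0.1391, 0.1155]
force: [6.3, 3.5, 10.7]
finger_force: 5.1
[ 6.3  3.5 10.7]
[ 5.5  2.7 10.2]
0.58 382 [-0.0429  0.0152  0.0552]
```

```bash
python3 -m jog '[[[-0.6,-5,0,0,0,0,0],[-0.6,-5,0,0,0,0,0],[-0.4,-5,0,0,0,0,0],[-0.3,-5,0,0,0,0,0],[-0.3,-5,0,0,0,0,0]]]'| egrep 'pos|force'
```

```text
position: [0.5243, 0.1139, 0.1155]
force: [6.3, 3.5, 9.8]
finger_force: 5.1
```

```bash
python3 - <<'E'
from h import *
f=bot.grab_frame("scene"); s=bot.observe(); print(s["position"],np.array(s["force"]).round(1),s["clock"])
for d in bot.trace("lid_slide",f)[:2]:
        ys,xs=np.nonzero(d["region"]); P=np.array([back(f,(x,y),.043)[:2] for x,y in zip(xs,ys)])
        v=(P-[.520,.1305])@[.1132,.9936]; print(round(d["conf"],2),len(xs),np.percentile(v,[1,50,99]).round(4))
E
```

```text
[0.52432039 0.11298241 0.11546276] [ 7.4  2.2 10.9] 11.5
0.84 315 [-0.068  -0.0088  0.0305]
```

```bash
python3 -m jog '[[[-0.8,-5,0,0,0,0,0],[-0.8,-5,0,0,0,0,0],[-0.5,-5,0,0,0,0,0],[-0.3,-5,0,0,0,0,0],[0,-3,0,0,0,0,0]]]'| egrep 'pos|force'
python3 - <<'E'
from h import *
f=bot.grab_frame("scene"); s=bot.observe(); print(s["position"],np.array(s["force"]).round(1),s["clock"])
for d in bot.trace("lid_slide",f)[:2]:
        ys,xs=np.nonzero(d["region"]); P=np.array([back(f,(x,y),.043)[:2] for x,y in zip(xs,ys)])
        v=(P-[.520,.1305])@[.1132,.9936]; print(round(d["conf"],2),len(xs),np.percentile(v,[1,50,99]).round(4))
E
```

```text
position: [0.5238, 0.0906, 0.1154]
force: [1.8, 7.3, 11.7]
finger_force: 5.6
[0.52363655 0.09039742 0.11533788] [ 3.8  4.9 11.7] 12.1
0.89 340 [-0.0911 -0.0335  0.0062]
```

Lid is open to about 95 mm. I'll lift off and go over to the stick.

```bash
python3 -m jog '[[[0,0,-3,0,0,0,0],[0,0,-15,0,0,0,0],[0,0,-30,0,0,0,0],[0,0,-30,0,0,0,0],[8,45,0,0,0,0,0.5]]]' | egrep 'pos|force'
python3 -m jog '[[[7.5,46,0,0,0,0,0.5],[7.5,46,0,0,0,0,0.5],[7.5,46,0,0,0,0,0.5],[7.5,46,0,0,0,0,0.5],[7.5,46,0,0,0,0,0.5]]]'| egrep 'pos|force'
python3 -m jog '[[[0,0,0,0,0,0.11,0.5],[0,0,0,0,0,0.11,0.5],[0,0,0,0,0,0.10,0.5],[0,0,0,0,0,0,0.5]]]'
python3 - <<'E'
from h import *
np.set_printoptions(precision=4,suppress=True)
f=bot.grab_frame("scene")
for q in ["stick_mid","lid_slide"]:
  for d in bot.spot_point(q,f)[:3]: print(q,round(d["conf"],2),np.array(d["xyz"]))
d=bot.trace("lid_slide",f)[0]
ys,xs=np.nonzero(d["region"]); P=np.array([back(f,(x,y),.043)[:2] for x,y in zip(xs,ys)])
print(np.percentile((P-[.520,.1305])@[.1132,.9936],[1,50,99]))
for d in bot.trace("stick_mid",f)[:3]:
        ys,xs=np.nonzero(d["region"]); P=np.array([back(f,(x,y),.005)[:2] for x,y in zip(xs,ys)])*1000
        print(round(d["conf"],2),len(xs),cv2.minAreaRect(P.astype(np.float32)))
s=bot.observe(); print(s["position"],s["tool_rot"],s["clock"])
E
```

```text
position: [0.5216, 0.131, 0.1958]
force: [1.1, 0.5, -0.8]
finger_force: 0.0
position: [0.5078, 0.3702, 0.1924]
force: [1.5, 0.4, 0.3]
finger_force: 0.0
clock: 13.55
position: [0.5081, 0.3685, 0.1922]
tool_rot: [-3.141, 0.0, 2.706]
force: [-0.4, -0.3, 0.5]
grip_width: 0.043
finger_force: 0.0
stick_mid 0.67 [0.5527 0.6558 0.0048]
stick_mid 0.54 [0.5129 0.385  0.0043]
stick_mid 0.51 [ 0.6294 -0.0473  0.0054]Traceback (most recent call last):
  File "<stdin>", line 5, in <module>
ValueError: it knows: box, box_bay, box_rim, eraser, phone, shell, stick_mid
```

```bash
python3 -m jog '[[[4.4,16.2,20,0,0,0,0.5],[0,0,25,0,0,0,0.5],[0,0,20,0,0,0,0.5],[0,0,15,0,0,0,0.5],[0,0,0,0,0,0,0.5]]]'
python3 - <<'E'
from h import *
np.set_printoptions(precision=4,suppress=True)
f=bot.grab_frame("scene"); u,v=proj(f,[.511,.385,.02])[0].astype(int); print(u,v)
cv2.imwrite("pics/g1.png",cv2.resize(f["img"][v-45:v+45,u-60:u+60][:,:,::-1],(800,600),interpolation=cv2.INTER_CUBIC))
E
```

```text
clock: 14.15
position: [0.5106, 0.3843, 0.1107]
tool_rot: [-3.139, -0.001, 2.709]
force: [0.1, 0.3, -0.2]
grip_width: 0.0427
finger_force: 0.0
234 209
```

View pics/g1.png

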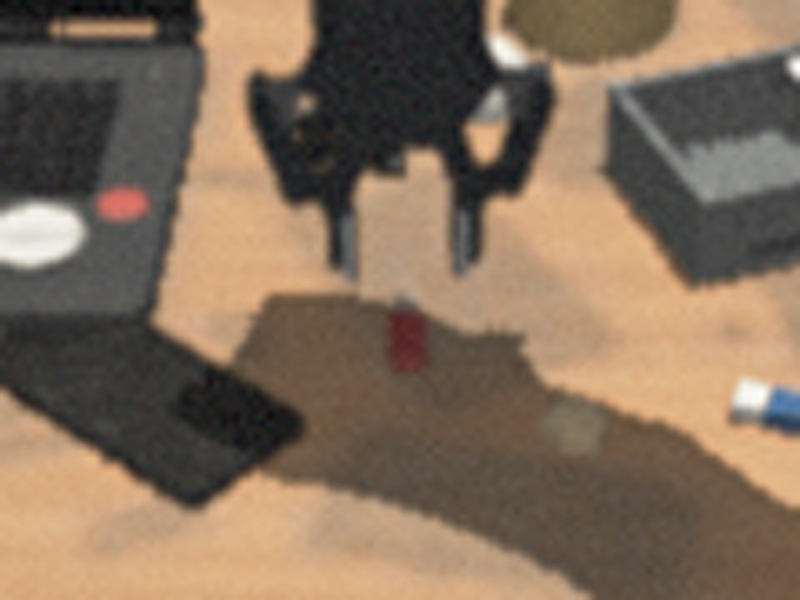

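The stick, at (408,340), lies centred between the open fingers at (345,270) and (465,270). The compartment of the box is open. Next I'll descend and grip.

```bash
python3 -m jog '[[[0,0,14,0,0,0,0.5],[0,0,12,0,0,0,0.5],[0,0,8,0,0,0,0.5],[0,0,2.5,0,0,0,0.5],[0,0,0,0,0,0,0.5]]]' | egrep 'pos|force'
python3 -m jog '[[[0,0,0,0,0,0,0],[0,0,0,0,0,0,0],[0,0,0,0,0,0,0],[0,0,0,0,0,0,0],[0,0,0,0,0,0,0]]]' 30
```

```text
position: [0.5111, 0.3849, 0.0756]
force: [0.0, 0.9, 0.2]
finger_force: 0.0
clock: 15.2
position: [0.5114, 0.3851, 0.0766]
tool_rot: [3.141, 0.0, 2.708]
force: [-1.2, -0.9, 6.4]
grip_width: 0.0166
finger_force: 30.0
```

```bash
python3 -m jog '[[[0,0,-10,0,0,0,0],[0,0,-30,0,0,0,0],[0,0,-40,0,0,0,0],[0,0,-20,0,0,-0.1,0],[0,0,0,0,0,-0.11,0]]]' | egrep 'pos|force|width'
python3 -m jog '[[[0,0,0,0,0,-0.11,0],[-9,-40,0,0,0,0,0],[-9,-40,0,0,0,0,0],[-9,-40,0,0,0,0,0],[-9,-40,0,0,0,0,0]]]' | egrep 'pos|force|width'
python3 -m jog '[[[0,-37,0,0,0,0,0],[0,0,0,0,0,0,0],[0,0,0,0,0,0,0]]]'
python3 - <<'E'
from h import *
np.set_printoptions(precision=4,suppress=True)
f=bot.grab_frame("scene"); u,v=proj(f,[.52,.16,.07])[0].astype(int); print(u,v)
cv2.imwrite("pics/p1.png",cv2.resize(f["img"][v-45:v+45,u-60:u+60][:,:,::-1],(800,600),interpolation=cv2.INTER_CUBIC))
E
```

```text
position: [0.5123, 0.3858, 0.1801]
force: [-0.0, 0.2, -1.3]
grip_width: 0.0161
finger_force: 29.4
position: [0.5289, 0.2203, 0.1768]
force: [1.5, 0.4, 0.3]
grip_width: 0.0162
finger_force: 29.4
clock: 16.5
position: [0.5249, 0.1846, 0.1767]
tool_rot: [3.141, 0.001, 3.026]
force: [0.5, 1.0, -0.2]
grip_width: 0.0162
finger_force: 29.4
294 175
```

View pics/p1.png

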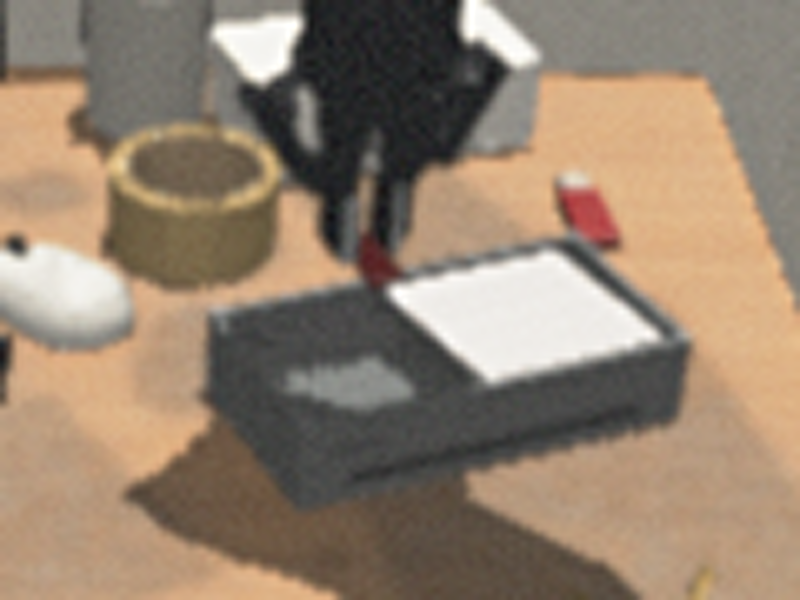

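The lid is fully open and the stick is held over the compartment at (380,260). Its near end may droop a little. Lowering in.

```bash
python3 -m jog '[[[0,0,20,0,0,0,0],[0,0,20,0,0,0,0],[0,0,15,0,0,0,0],[0,0,10,0,0,0,0],[0,0,0,0,0,0,0]]]' | egrep 'pos|force|width'
python3 -m jog '[[[0,0,5,0,0,0,0],[0,0,5,0,0,0,0],[0,0,5,0,0,0,0],[0,0,3,0,0,0,0],[0,0,0,0,0,0,0]]]' | egrep 'pos|force|width'
```

```text
position: [0.5241, 0.1855, 0.1099]
force: [0.2, 0.3, 0.1]
grip_width: 0.0162
finger_force: 29.4
position: [0.5245, 0.1851, 0.0927]
force: [0.3, 0.5, 0.1]
grip_width: 0.0166
finger_force: 29.4
```

```bash
python3 -m jog '[[[0,0,2,0,0,0,0],[0,0,2,0,0,0,0],[0,0,1,0,0,0,0],[0,0,0,0,0,0,0]]]' | egrep 'pos|force|width'
```

```text
position: [0.5246, 0.1852, 0.0879]
force: [-0.1, -0.3, 0.8]
grip_width: 0.0163
finger_force: 29.4
```

Tips are about 10 mm above the compartment floor, so I'll release gently and rise.

```bash
python3 -m jog '[[[0,0,1,0,0,0,0],[0,0,0,0,0,0,0.45],[0,0,0,0,0,0,0.45],[0,0,0,0,0,0,0.45],[0,0,0,0,0,0,0.45]]]' | egrep 'pos|force|width'
python3 -m jog '[[[0,0,-5,0,0,0,0.45],[0,0,-15,0,0,0,0.45],[0,0,-25,0,0,0,0.45],[0,0,-40,0,0,0,0.45],[0,-45,-10,0,0,0,0.3]]]' | egrep 'pos|force|width'
python3 - <<'E'
from h import *
np.set_printoptions(precision=4,suppress=True)
f=bot.grab_frame("scene"); u,v=proj(f,[.52,.16,.05])[0].astype(int)
a=cv2.resize(f["img"][v-30:v+30,u-40:u+40][:,:,::-1],(400,300),interpolation=cv2.INTER_CUBIC)
for d in bot.spot_point("stick_mid",f)[:4]: print(round(d["conf"],2),np.array(d["xyz"]))
f=bot.grab_frame("top"); u,v=proj(f,[.52,.16,.05])[0].astype(int)
b=cv2.resize(f["img"][v-30:v+30,u-40:u+40][:,:,::-1],(400,300),interpolation=cv2.INTER_CUBIC)
for d in bot.spot_point("stick_mid",f)[:4]: print(round(d["conf"],2),np.array(d["xyz"]))
cv2.imwrite("pics/r1.png",np.hstack([a,b])); s=bot.observe(); print(s["clock"],s["position"])
E
```

```text
position: [0.5246, 0.1851, 0.087]
force: [0.5, -0.7, -0.3]
grip_width: 0.0387
finger_force: 0.0
position: [0.5209, 0.1454, 0.1865]
force: [1.8, -1.5, -0.4]
grip_width: 0.026
finger_force: 0.0
0.76 [0.5541 0.6575 0.005 ]
0.52 [0.5278 0.1838 0.0082]
0.39 [ 0.6282 -0.0475  0.0062]
0.7 [ 0.5271  0.5095 -0.0001]
0.52 [0.525  0.1885 0.011 ]
0.46 [0.554  0.6564 0.0071]
19.15 [0.5198 0.1395 0.1834]
```

View pics/r1.png

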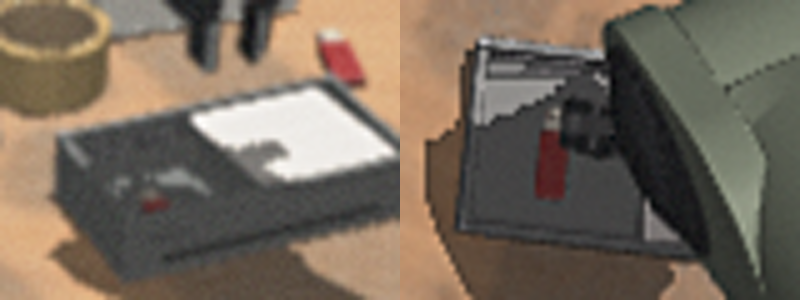

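The stick lies flat in the compartment, red at (550,165) in the top crop, and the lid is still open. Next I'll go back to the lid with the fingers shut and press.

```bash
python3 -m jog '[[[-2,-28,0,0,0,0,0],[-1.5,-25,10,0,0,0,0],[0,0,20,0,0,0,0],[0,0,15,0,0,0,0],[0,0,8,0,0,0,0]]]' | egrep 'pos|force|width'
python3 -m jog '[[[0,0,4,0,0,0,0],[0,0,0,0,0,0,0],[0,0,0,0,0,0,0],[0,0,0,0,0,0,0],[0,0,0,0,0,0,0]]]'
```

```text
position: [0.5166, 0.088, 0.128]
force: [-0.2, -0.1, -0.0]
grip_width: 0.0
finger_force: 0.0
clock: 20.15
position: [0.5171, 0.0875, 0.1255]
tool_rot: [3.141, 0.001, 3.028]
force: [-0.2, -0.2, -0.1]
grip_width: -0.0004
finger_force: 0.0
```

```bash
python3 -m jog '[[[0,-4,3,0,0,0,0],[0,0,2.5,0,0,0,0],[0,0,1.5,0,0,0,0],[0,0,0.8,0,0,0,0],[0,0,0,0,0,0,0]]]' | egrep 'pos|force'
```

```text
position: [0.5164, 0.0835, 0.117]
force: [-0.6, 0.8, 0.5]
finger_force: 0.0
```

```bash
python3 -m jog '[[[0,0,0.3,0,0,0,0],[0,0,0.4,0,0,0,0],[0,0,0,0,0,0,0],[0,0,0,0,0,0,0]]]' | egrep 'pos|force'
```

```text
position: [0.5165, 0.0834, 0.1165]
force: [-0.5, 1.2, 0.8]
finger_force: 0.3
```

```bash
python3 -m jog '[[[0,0,0.4,0,0,0,0],[0,0,0.4,0,0,0,0],[0,0,0,0,0,0,0],[0,0,0,0,0,0,0]]]' | egrep 'pos|force'
```

```text
position: [0.5166, 0.0834, 0.1159]
force: [-1.6, 0.1, 6.2]
finger_force: 3.3
```

```bash
python3 -m jog '[[[0,0,0.3,0,0,0,0],[0,0,0.3,0,0,0,0],[0,0,0,0,0,0,0],[0,0,0,0,0,0,0]]]' | egrep 'pos|force'
```

```text
position: [0.5165, 0.0835, 0.1154]
force: [-2.4, -0.1, 10.7]
finger_force: 5.3
```

```bash
python3 -m jog '[[[0,1,0.1,0,0,0,0],[0.1,2,0.1,0,0,0,0],[0.2,3,0,0,0,0,0],[0.25,4,0,0,0,0,0],[0.25,4,0,0,0,0,0]]]' | egrep 'pos|force'
```

```text
position: [0.517, 0.0969, 0.1152]
force: [-4.1, -4.0, 12.4]
finger_force: 6.5
```

```bash
python3 - <<'E'
from h import *
f=bot.grab_frame("scene"); s=bot.observe(); print(s["position"],np.array(s["force"]).round(1),s["clock"])
for d in bot.trace("lid_slide",f)[:2]:
        ys,xs=np.nonzero(d["region"]); P=np.array([back(f,(x,y),.043)[:2] for x,y in zip(xs,ys)])
        v=(P-[.520,.1305])@[.1132,.9936]; print(round(d["conf"],2),len(xs),np.percentile(v,[1,50,99]).round(4))
E
```

```text
[0.51698829 0.09766017 0.11519513] [-4.7 -2.  13.7] 22.4
0.73 356 [-0.0747 -0.0151  0.0225]
```

```bash
python3 -m jog '[[[0.6,5,-0.1,0,0,0,0],[0.5,5,0,0,0,0,0],[0.4,5,0,0,0,0,0],[0.4,5,0,0,0,0,0],[0.4,5,0,0,0,0,0]]]' | egrep 'pos|force'
```

```text
position: [0.5176, 0.1221, 0.1153]
force: [-3.6, -3.9, 12.7]
finger_force: 6.1
```

```bash
python3 -m jog '[[[0.5,5,0,0,0,0,0],[0.5,5,0,0,0,0,0],[0.4,5,0,0,0,0,0],[0.4,5,0,0,0,0,0],[0.4,5,0,0,0,0,0]]]' | egrep 'pos|force'
```

```text
position: [0.5182, 0.1472, 0.1152]
force: [-4.4, -3.3, 12.1]
finger_force: 6.2
```

```bash
python3 - <<'E'
from h import *
f=bot.grab_frame("scene"); s=bot.observe(); print(s["position"],np.array(s["force"]).round(1),s["clock"])
for d in bot.trace("lid_slide",f)[:2]:
        ys,xs=np.nonzero(d["region"]); P=np.array([back(f,(x,y),.043)[:2] for x,y in zip(xs,ys)])
        v=(P-[.520,.1305])@[.1132,.9936]; print(round(d["conf"],2),len(xs),np.percentile(v,[1,50,99]).round(4))
E
```

```text
[0.51816105 0.14815188 0.11525253] [-3.9 -2.5 12.1] 23.5
0.72 396 [-0.0275  0.0329  0.0753]
```

```bash
python3 -m jog '[[[0.5,5,0,0,0,0,0],[0.5,5,0,0,0,0,0],[0.4,5,0,0,0,0,0],[0.4,5,0,0,0,0,0],[0.3,4,0,0,0,0,0]]]' | egrep 'pos|force'
```

```text
position: [0.5188, 0.1714, 0.1152]
force: [-5.5, -3.4, 13.3]
finger_force: 6.3
```

```bash
python3 -m jog '[[[0.2,3,0,0,0,0,0],[0.2,3,0,0,0,0,0],[0.1,2,0,0,0,0,0],[0.1,2,0,0,0,0,0]]]' | egrep 'pos|force'
```

```text
position: [0.5194, 0.1807, 0.1152]
force: [-3.4, -7.8, 12.0]
finger_force: 6.4
```

```bash
python3 -m jog '[[[0.1,2,0,0,0,0,0],[0.1,2,0,0,0,0,0],[0,1,0,0,0,0,0],[0,0,0,0,0,0,0]]]' | egrep 'pos|force'; python3 - <<'E'
from h import *
f=bot.grab_frame("scene"); s=bot.observe(); print(s["position"],np.array(s["force"]).round(1),s["clock"])
for d in bot.trace("lid_slide",f)[:2]:
        ys,xs=np.nonzero(d["region"]); P=np.array([back(f,(x,y),.043)[:2] for x,y in zip(xs,ys)])
        v=(P-[.520,.1305])@[.1132,.9936]; print(round(d["conf"],2),len(xs),np.percentile(v,[1,50,99]).round(4))
E
```

```text
position: [0.5202, 0.1856, 0.1153]
force: [-1.5, -7.4, 12.0]
finger_force: 5.8
[0.52025641 0.18556112 0.11534156] [-1.5 -7.8 11.6] 24.9
0.76 299 [0.0064 0.0654 0.0984]
```

The drag force rose from 3.4 to 7.8 N and the fingers now slip, so the lid is against its stop. I'll lift off and check.

```bash
python3 -m jog '[[[0,0,-3,0,0,0,0],[0,0,-10,0,0,0,0],[0,0,-30,0,0,0,0],[0,0,-45,0,0,0,0],[0,0,-45,0,0,0,0]]]' | egrep 'pos|force'
python3 -m jog '[[[0,45,0,0,0,0,0],[0,45,0,0,0,0,0],[0,45,0,0,0,0,0],[0,45,0,0,0,0,0],[0,45,0,0,0,0,0]]]' | egrep 'pos|force'
python3 - <<'E'
from h import *
np.set_printoptions(precision=4,suppress=True)
im=[]
for n,k in [("scene",30),("top",30)]:
    f=bot.grab_frame(n); u,v=proj(f,[.52,.14,.05])[0].astype(int)
    im.append(cv2.resize(f["img"][v-k:v+k,u-k*4//3:u+k*4//3][:,:,::-1],(400,300),interpolation=cv2.INTER_CUBIC))
    for d in bot.trace("lid_slide",f)[:1]:
        ys,xs=np.nonzero(d["region"]); P=np.array([back(f,(x,y),.043)[:2] for x,y in zip(xs,ys)])
        w=(P-[.520,.1305])@[.1132,.9936]; print(n,round(d["conf"],2),len(xs),np.percentile(w,[1,50,99]).round(4),cv2.minAreaRect((P*1000).astype(np.float32)))
    for q in ["eraser","shell","phone"]:
        for d in bot.spot_point(q,f)[:1]: print(q,np.array(d["xyz"]))
cv2.imwrite("pics/end.png",np.hstack(im)); print(bot.observe()["clock"],bot.observe()["position"])
E
```

```text
position: [0.5196, 0.1867, 0.2498]
force: [1.0, 0.4, 0.4]
finger_force: 0.0
position: [0.5453, 0.4121, 0.2488]
force: [0.8, -0.2, 1.2]
finger_force: 0.0
scene 0.61 462 [0.0036 0.0514 0.101 ] ((533.2409057617188, 182.02220153808594), (100.25590515136719, 95.45035552978516), 86.44357299804688)
eraser [ 0.3758  0.2634 -0.0055]
shell [ 0.4128  0.348  -0.0009]
phone [ 0.5284  0.5088 -0.0016]
top 0.78 1072 [0.0033 0.0494 0.0982] ((523.1226806640625, 181.73956298828125), (96.4621810913086, 95.33355712890625), 87.3205795288086)
phone [0.5272 0.5077 0.0014]
26.45 [0.5459 0.4094 0.2484]
```

View pics/end.png

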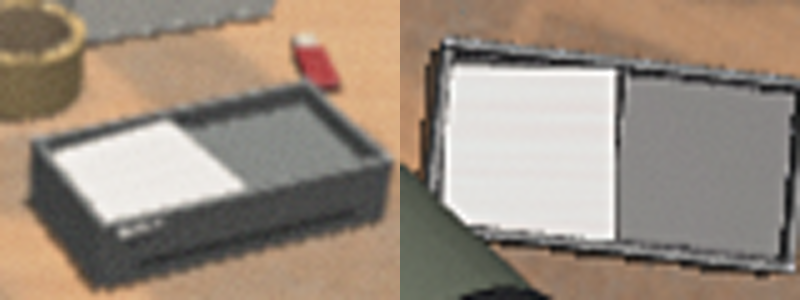

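The lid is back at its starting place, with its centre within 1 mm of the first measurement, and the drag force showed it reaching the stop. The eraser, shell and phone are where they were. Handing in.

```bash
python3 -m jog '[[[0,0,0,0,0,0,0],[0,0,0,0,0,0,0],[0,0,0,0,0,0,0]]]' | head -2; python3 -c "
from workcell import bot
print(bot.job_done())"
```

```text
clock: 26.75
position: [0.5456, 0.4101, 0.248]
the job is handed in; nothing more can be done
None
```

I slid the lid open about 95 mm, put the smallest red USB stick in the compartment, slid the lid shut against its stop and handed the job in at about 27 s. The hand-in returned no verdict, but the highest force read on the lid was about 15 N and the eraser, shell and phone did not move measurably.

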